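Tuck the O-ring case flap under its lip

TASK

Close the small grey O-ring case: with the fingertips, fold its upright metal flap down over the case, and while pressing it flat push it along until its free edge is tucked fully home under the retaining lip, so that the flap stays shut when you let go. Leave everything else where it is.

Things in the scene. Friction and masses are not known exactly. Their poses are not given: they have to be found in the camera images.
- case: Grey plastic open-topped case, 170 (x) x 140 (y) x 55 mm high, fixed to the table. Origin: centre of its underside; z up; x points from the hinge side to the lip side. The wall at the +x end is 66 mm high, its inner face at x = 80 mm, and carries the lip. A metal flap is hinged on a rod along y that slides along x: rod axis at x = -70 mm plus joint carriage, 58 mm above the table.
- carriage (a joint): Slide of the hinge rod along the case's +x, in m: 0 = drawn back (the folded flap's free edge is 6 mm short of the lip), 0.0195 = fully home (13 mm of the flap under the lip). Stays where it is left; takes about 2.5 N to slide. Starts at 0 to 0.003.
- flap (a joint): Angle of the flap, rad: 0 = flat on the case, 1.57 = upright, end stop 1.8. A light spring raises it: untucked it swings up again (about 1 N at the ledge holds it flat). Under the lip it has 5 mm of play and rests at about 0.04. The lip is solid: press the flap flat before the rod slides past 0.006, else the edge lands on the lip.
- ledge (a point): Foot of the thumb ledge on the flap's outer face, mid-width, 75 mm from the rod axis. The ledge runs across the flap: an upright face 8 mm high looking towards the hinge, then a slope down towards the free edge, ending 101 mm from the rod. Between rod and ledge the plate is plain. Axes: x from rod to free edge, z out of the outer face (on top when flat, towards case -x when upright).
- flap_edge (a point): Middle of the free edge of the flap, in mid-thickness. The flap is an aluminium plate 130 mm long from the rod axis to this edge, 116 mm wide, 4 mm thick (2 mm either side of the rod axis; the edge is a 5 mm round hem). Axes as for the ledge.
- lip_edge (a point): Middle of the free edge of the dark steel retaining lip, at its underside; axes as the case. The lip is 120 mm wide in y, 4 mm thick (65 to 69 mm above the table) and overhangs from the end wall (case x = 85 mm) back to x = 66 mm.
- oring_tin: Round tin of O-rings, 68 mm wide, 22 mm high, loose on the floor of the case, which is 5 mm thick. Origin: centre of its underside.
- cartridge_0: Cream filter cartridge, 45 mm wide, 72 mm high, standing loose beside the case. Origin: centre of its underside.
- cap_3: Blue ring-shaped cap, 64 mm wide, 28 mm high, loose on the table beside the case. Origin: centre of its underside.
- bottle_3: Blue bottle, 63 mm wide, 175 mm high, standing loose on the table. Origin: centre of its underside.
- cartridge_1: Cream filter cartridge, 45 mm wide, 72 mm high, standing loose on the table near the drawer cabinet. Origin: centre of its underside.

How it is judged:
By the outcome, as a careful person would: the job done as asked, in the order asked, and still so for the second after the job is handed in, with the robot touching nothing.
It also fails if it takes over 40 s, if anything falls off the work surface, if the arm or the gripper's body presses on something with over 40 N, if the wrist force passes 120 N, or if a joint passes its speed limit or range.

ROBOT

A 6-joint arm with a two-finger parallel gripper is mounted at the origin on the work surface; the furniture and walls round the work are solid. World frame = base frame: x ahead of the robot, y to its left, z up, the work surface at z = 0. Lengths are in m, angles in rad, forces in N, time in s.
With the tool pointing down it reaches from about 0.375 to 0.9 m from the base axis. Payload 3.1 kg.
Tool frame: the origin (TCP) lies where the fingers leave the gripper's body, on its centre line; the fingertips stand manip.tip_reach ahead of it and the grasp point (between the pads) lies 54 mm ahead of it (manip.tip_reach is the distance from the TCP to the fingertips, in m); z points along the fingers, y is the direction in which the jaws open and shut (so a half turn about z gives the same grasp; the last joint's range is limited). The gripper opens to 85 mm and grips with 20 to 120 N. Pads are 22 mm wide; open, the fingers measure 114 mm over their backs; the gripper's body (76 mm by 85 mm) begins 54 mm behind the grasp point. The pads swing forward as they close: fully open they stand 13 mm farther back than shut.
Start: joints at [-1.476, 0.527, 1.433, -0, 1.181, -0.178], TCP at [0.168, -0.602, 0.304] pointing down, gripper open.
Joint ranges: [-3.08, 3.08], [-0.75, 2.2], [0.22, 2.44], [-1.43, 4.57], [0, 2.65], [-2.85, 2.85]. Speed limits (rad/s): [2.79, 2.79, 3.14, 3.14, 3.14, 3.14].

INTERFACE

Orientations are given as a unit quaternion [x, y, z, w].
In Python, from station import manip, cams, order gives the robot as it stands. The module is installed in compiled form; this text tells all that it offers.
- The arm moves only by the tool drive_tool, never from a script. Its arguments are lists of equal length, an entry for each row: "linear": the shift along the tool's x, y, z in mm, a list of three; "rot": the turn, a rotation vector about the tool's x, y, z in degrees, a list of three; "hand": the finger opening in mm, from 0 to 85.4. A call has 1 to 20 rows; each row shifts and turns the pose as measured when the row begins, along the tool's axes as they then stand; what a row does not reach is not made up. A row lasts 1/12 s, in which the tool goes at most 41.7 mm and 7.16 degrees, less where a joint would pass 70% of its speed; a pose out of reach is approached as far as the arm can. A call with a gripper value outside its range is refused whole. The fingers move at their own pace and stop on an object; "force" is the grip in N (left out, the last holds). Time passes only in rows, so rows that do not move let the fingers close. It gives the time, the measured TCP pose, the force and the opening at its end, in the units of the state.
- manip.sense(): the state, without advancing time (a new reading comes with each control period).
- cams.snapshot(name): name is "scene" or "top"; returns the picture (384x512x3 uint8, red, green, blue); there is no depth.
- cams.camera_model(name): a dict with "vfov" (degrees; the focal length in pixels is half the picture's height over the tangent of half this angle, whatever the lens; pixels are square), "cx", "cy" (the principal point, pixels), "rvec" (rotation vector, rad) and "tvec" (3), from world to camera coordinates, as OpenCV has them. Camera axes: x right, y down, z forward; pixel columns grow to the right and rows downward; lengths in m; the calibration is good to about 2 mm. A picture is of the moment at which its call begins. camera_model takes no time and is no camera call.
- order.sign_off(): hands the job in, once; it reports no verdict.
Trained networks look in the newest picture that a camera, given by its name, has taken for a name from the list of things; names that differ only in an ending like _2 or _b are one class to them, and where a whole thing is asked for, a point or a joint stands for the part that bears it (a point fixed in the world has none). Each returns a list of dicts, best first, with "score" (0 to 1); they miss things now and then, are a little off and sometimes report something else, mostly with a low value. They report only what shows in the picture. A call takes as long as a camera call.
- cams.regions_of(label, camera): "pixels" (384x512 bool, what is visible of it) and "rect" ([left, top, right, bottom] in pixels, round what is visible of it).
- cams.spot_point(label, camera): "at" ([column, row] in pixels: a listed point, or the origin of a listed thing).
The state is a dict: "t": time; "q": joint angles; "qd": joint speeds; "tau": joint torques, N m; "tcp_pos": TCP position; "tool_rot": TCP orientation; "force": force on the tool from outside, world axes, zero at the start; "ft_torque": the same for the moment, N m; "finger_gap": opening from 0.0 (shut) to 1.0 (fully open).
Only numpy, scipy, OpenCV 4.12 (cv2) and the standard library are available. Lean on these libraries where they do the work, as an engineer would, in place of code of your own. Each camera call takes 0.05 s, during which the arm holds its last target. There are 200 camera calls.

## Working session

There is one attempt and no reset: what is moved stays moved. The work goes in short steps, Python scripts to look and compute and a tool call to move; the robot and the scene stay as the last step left them, time stands still between calls to the robot, and variables do not carry over. Pictures are saved under pics/ and viewed, about 8 in all and at most 12, crops included, and the job is handed in when it is done.

Besides the shell and the picture viewer there is one more tool, called after "Emit:" by a JSON object that holds its "fn" and its "kwargs", one argument or row to a line. drive_tool: Moves the arm, as the interface text tells. Its arguments: {"type":"object","properties":{"linear":{"type":"array","items":{"type":"array","items":{"type":"number"}}},"rot":{"type":"array","items":{"type":"array","items":{"type":"number"}}},"hand":{"type":"array","items":{"type":"number"}},"force":{"type":"number"}},"required":["linear","rot","hand"]}

```bash
mkdir -p pics; cat > h.py <<'E'
import numpy as np, cv2
from station import manip, cams, order
from scipy.spatial.transform import Rotation as R
def cam(n):
    m=cams.camera_model(n); f=192/np.tan(np.radians(m['vfov'])/2)
    K=np.array([[f,0,m['cx']],[0,f,m['cy']],[0,0,1]]); return K,np.array(m['rvec'],float),np.array(m['tvec'],float),m
def proj(n,P):
    K,r,t,_=cam(n); return cv2.projectPoints(np.float64(P).reshape(-1,3),r,t,K,None)[0].reshape(-1,2)
def ray(n,uv):
    K,r,t,_=cam(n); Rm=cv2.Rodrigues(r)[0]; c=-Rm.T@t
    d=Rm.T@np.linalg.inv(K)@np.array([uv[0],uv[1],1.]); return c,d/np.linalg.norm(d)
def atz(n,uv,z):
    c,d=ray(n,uv); return c+d*(z-c[2])/d[2]
def snap(n,f):
    im=cams.snapshot(n); cv2.imwrite('pics/'+f,im[:,:,::-1]); return im
E
python3 - <<'E'
from h import *
np.set_printoptions(precision=3,suppress=True)
s=manip.sense(); print(s, manip.tip_reach)
a=snap('scene','s0.png'); b=snap('top','t0.png')
for n in('scene','top'):
    print(n,cam(n)[3],ray(n,(256,192)))
    for l in('case','ledge','flap_edge','lip_edge','oring_tin','cartridge_0','cap_3','bottle_3','cartridge_1'):
        r=cams.spot_point(l,n); print(l,[(np.round(x['at'],1),round(x['score'],2)) for x in r[:3]])
E
python3 -c "
import cv2,numpy as np
cv2.imwrite('pics/both0.png',cv2.resize(np.vstack([cv2.imread('pics/s0.png'),cv2.imread('pics/t0.png')]),(400,600)))"
```

```text
{'t': 0.0, 'q': array([-1.476,  0.528,  1.434,  0.   ,  1.181, -0.179]), 'qd': array([-0.001,  0.001,  0.   ,  0.001, -0.001, -0.002]), 'tau': array([  0.   , -44.235, -17.803,  -0.   ,   0.009,   0.   ]), 'tcp_pos': array([ 0.168, -0.601,  0.303]), 'tool_rot': array([ 0.991,  0.136,  0.   , -0.001]), 'force': array([ 0.381,  0.693, -0.073]), 'ft_torque': array([-0.014,  0.043, -0.028]), 'finger_gap': 0.9995654146873649} 0.0726
scene {'vfov': 50.43622427606827, 'cx': 258.5515203203977, 'cy': 193.55127407785375, 'rvec': array([ 2.412,  0.107, -0.017]), 'tvec': array([-0.551,  0.028,  1.239])} (array([ 0.599, -0.756,  0.954]), array([-0.048,  0.666, -0.745]))
case [(array([246.2, 272.1]), 0.56), (array([266.6, 312.6]), 0.22)]
ledge [(array([221.9, 254.1]), 0.82), (array([224. , 150.4]), 0.74)]
flap_edge [(array([217.5, 240.3]), 0.69)]
lip_edge [(array([270.3, 251.3]), 0.56)]
oring_tin [(array([245.5, 275.1]), 0.62)]
cartridge_0 [(array([224.5, 151.5]), 0.74), (array([236.8, 239.5]), 0.54)]
cap_3 [(array([263.6, 311. ]), 0.76)]
bottle_3 [(array([249.2, 157.3]), 0.65)]
cartridge_1 [(array([224.5, 151.5]), 0.74), (array([236.8, 239.5]), 0.54)]
top {'vfov': 44.82576299258463, 'cx': 260.70478269095327, 'cy': 186.98461389122394, 'rvec': array([ 2.2  , -2.153,  0.08 ]), 'tvec': array([0.028, 0.546, 1.336])} (array([0.435, 0.028, 1.376]), array([ 0.07 ,  0.018, -0.997]))
case [(array([337.3, 192.5]), 0.75)]
ledge [(array([359.8, 209.8]), 0.66), (array([304.7, 203.9]), 0.39)]
flap_edge [(array([360.8, 208.1]), 0.8)]
lip_edge [(array([334.5, 168.3]), 0.76), (array([359.6, 211.2]), 0.42)]
oring_tin [(array([339.4, 196.3]), 0.78), (array([179.5, 234.6]), 0.15)]
cartridge_0 [(array([178.8, 233.5]), 0.78), (array([301.5, 205. ]), 0.68)]
cap_3 [(array([373.3, 178.5]), 0.64)]
bottle_3 [(array([184.7, 201.9]), 0.88)]
cartridge_1 [(array([178.8, 233.5]), 0.78), (array([301.5, 205. ]), 0.68)]
```

View pics/s0.png

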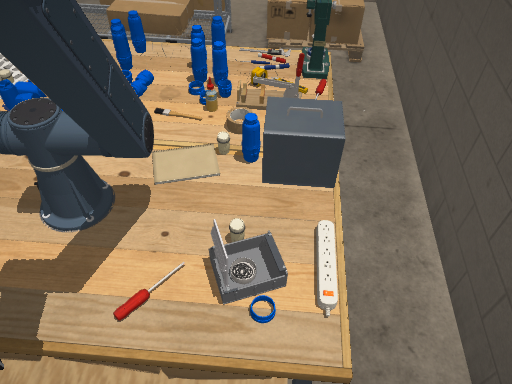

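View pics/t0.png

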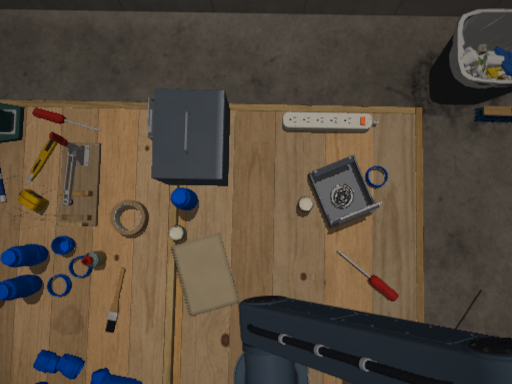

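The two pictures show the case at about (250,265) in scene and (342,192) in top. The flap stands upright on the robot side, with cartridge_0 to its left and the cap to its right. Next I triangulate the points.

```bash
cat >> h.py <<'E'
def tri(u,v):
    a,d=ray('scene',u); b,e=ray('top',v)
    A=np.stack([d,-e],1); s=np.linalg.lstsq(A,b-a,rcond=None)[0]
    p,q=a+s[0]*d,b+s[1]*e; return (p+q)/2,np.linalg.norm(p-q)
E
python3 - <<'E'
from h import *
np.set_printoptions(precision=4,suppress=True)
for l,u,v in [('case',(246.2,272.1),(337.3,192.5)),('ledge',(221.9,254.1),(359.8,209.8)),('edge',(217.5,240.3),(360.8,208.1)),('lip',(270.3,251.3),(334.5,168.3)),('tin',(245.5,275.1),(339.4,196.3)),('cart0',(236.8,239.5),(301.5,205)),('cap',(263.6,311),(373.3,178.5))]:
    print(l,*tri(u,v))
for n in('scene','top'):
    cams.snapshot(n)
    r=cams.regions_of('case',n); print(n,r[0]['rect'],r[0]['score']); m=r[0]['pixels']; np.save(n+'.npy',m)
a=cv2.imread('pics/s0.png')[205:335,185:315]; b=cv2.imread('pics/t0.png')[140:240,285:400]
a=cv2.resize(a,(400,400),interpolation=3); b=cv2.resize(b,(400,348),interpolation=3)
b=cv2.copyMakeBorder(b,0,52,0,0,0); cv2.imwrite('pics/c0.png',np.hstack([a,b]))
E
```

```text
case [ 0.5356 -0.1881 -0.0067] 0.0011620292224858708
ledge [ 0.4814 -0.2267  0.1315] 0.0005137529921215064
edge [ 0.4785 -0.2205  0.1801] 0.010837537108942603
lip [ 0.5972 -0.1676  0.0715] 0.0029912213519357376
tin [ 0.5296 -0.1947 -0.013 ] 0.008413410301351183
cart0 [ 0.4969 -0.0825 -0.0099] 0.00016038766993873912
cap [ 0.5853 -0.2948 -0.0095] 0.009438334181811345
scene [211.3, 221.2, 286.9, 302.0] 0.69
top [307.5, 155.3, 380.5, 225.4] 0.61
```

View pics/c0.png

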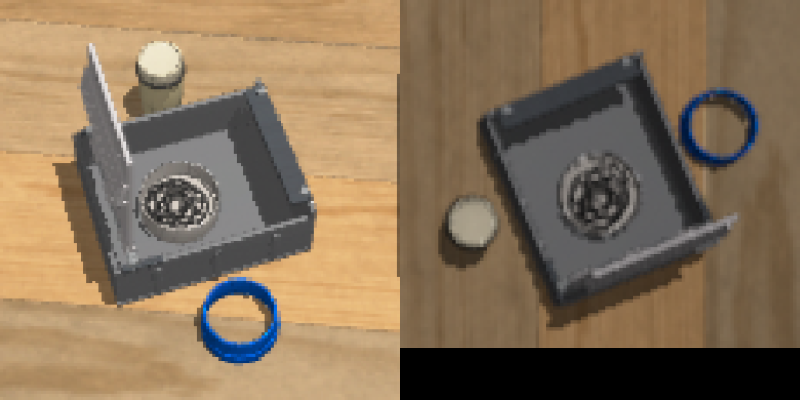

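```bash
cat > fit.py <<'E'
from h import *
from scipy.optimize import least_squares
np.set_printoptions(precision=4,suppress=True)
S=lambda x,y:(185+x/3.077,205+y/3.077); T=lambda x,y:(285+(x-400)/3.478,140+y/3.478)
K=[('scene',S(75,135),(-85,70,55)),('scene',S(260,82),(85,70,66)),('scene',S(313,205),(85,-70,66)),('scene',S(120,303),(-85,-70,0)),('scene',S(310,250),(85,-70,0)),
('top',T(483,118),(85,70,66)),('top',T(640,53),(85,-70,66)),
('scene',(270.3,251.3),(66,0,65)),('top',(334.5,168.3),(66,0,65)),('scene',(246.2,272.1),(0,0,0)),('top',(337.3,192.5),(0,0,0))]
F=[('scene',S(90,45),58),('scene',S(130,165),-58),('top',T(737,215),-58),('top',T(585,275),58),('top',(360.8,208.1),0),('scene',(217.5,240.3),0)]
def w(p,P):
    c,s=np.cos(p[2]),np.sin(p[2]); P=np.array(P)/1000
    return np.array([p[0]+c*P[0]-s*P[1],p[1]+s*P[0]+c*P[1],P[2]])
def res(p,full=False):
    o=[proj(n,w(p,P))[0]-uv for n,uv,P in K]
    o+=[proj(n,w(p,(-69+130*np.cos(p[3]),y,58+130*np.sin(p[3]))))[0]-uv for n,uv,y in F]
    return np.array(o) if full else np.ravel(o)
if __name__=='__main__':
    r=least_squares(res,[0.54,-.19,.35,1.57],loss='soft_l1'); p=r.x
    print(p,np.degrees(p[2:])); print(res(p,True))
    for n in('scene','top'):
        im=cv2.imread('pics/%s0.png'%n[0])
        for h,zs in((0,0),(1,1)):
            q=[w(p,(x,y,(55 if x<0 else 66)*zs)) for x,y in((-85,70),(85,70),(85,-70),(-85,-70))]
            cv2.polylines(im,[np.int32(proj(n,q)*8)],True,(0,255-255*h,255),1,cv2.LINE_AA,3)
        q=[w(p,(x,y,65)) for x,y in((66,60),(85,60),(85,-60),(66,-60))]
        cv2.polylines(im,[np.int32(proj(n,q)*8)],True,(255,255,0),1,cv2.LINE_AA,3)
        q=[w(p,(-69+a*np.cos(p[3]),y,58+a*np.sin(p[3]))) for a,y in((0,58),(130,58),(130,-58),(0,-58),(0,58))]
        cv2.polylines(im,[np.int32(proj(n,q)*8)],True,(0,255,0),1,cv2.LINE_AA,3)
        cr=im[205:335,185:315] if n=='scene' else im[130:245,285:400]
        cv2.imwrite('pics/o%s.png'%n,cv2.resize(cr,(400,400),interpolation=cv2.INTER_CUBIC))
    cv2.imwrite('pics/ov.png',np.hstack([cv2.imread('pics/oscene.png'),cv2.imread('pics/otop.png')]))
E
python3 fit.py
```

```text
[ 0.5366 -0.193   0.4117  1.526 ] [23.5902 87.4312]
[[-1.8354 -0.6088]
 [-0.9926 -2.1068]
 [ 0.8255  0.992 ]
 [-1.1487  1.3538]
 [ 0.0226 -0.4896]
 [-0.3471 -1.6343]
 [ 0.0514 -1.628 ]
 [ 0.444   1.0318]
 [-0.6054  0.8456]
 [ 0.3621  0.3037]
 [ 2.0475 -0.241 ]
 [-0.7944 -1.2636]
 [-0.4014 -0.8174]
 [ 0.0486 -0.482 ]
 [ 1.8584 -0.4037]
 [ 0.2219  1.8895]
 [ 2.3913 -2.9817]]
```

View pics/ov.png

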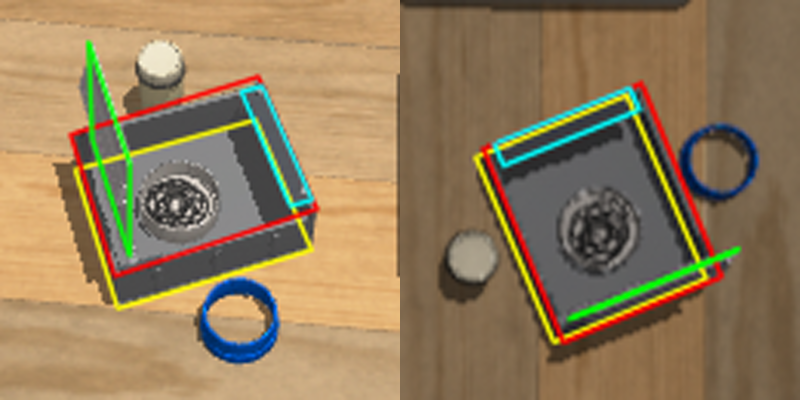

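The model overlay matches both views to about 1–2 px: case at (0.537, -0.193), yaw 23.6°, flap about upright. Next I work out the first moves.

```bash
cat > plan.py <<'E'
from h import *
np.set_printoptions(precision=1,suppress=True)
P=np.array([.5366,-.193,.4117])
Rz=R.from_euler('z',P[2])
def pose(cx,cz,th,y=0,tip=72.6):   # fingertip centre in case frame mm, tilt deg
    a=np.radians(th); ax=np.array([np.sin(a),0,-np.cos(a)])
    C=np.array([cx,y,cz])-tip*ax
    pos=np.array([P[0],P[1],0])+Rz.apply(C/1000)
    Rt=Rz*R.from_matrix(np.array([[1,0,0],[0,-1,0],[0,0,-1.]]))*R.from_euler('y',th,degrees=True)
    return pos,Rt
def now():
    s=manip.sense(); return np.array(s['tcp_pos']),R.from_quat(s['tool_rot'])
def delta(A,B):  # tool-frame shift mm, rotvec deg
    return A[1].inv().apply(B[0]-A[0])*1000,np.degrees((A[1].inv()*B[1]).as_rotvec())
def tipcase(tip=72.6):
    p,q=now(); t=p+q.apply([0,0,tip/1000]); c=Rz.inv().apply(t-[P[0],P[1],0])*1000
    s=manip.sense(); rel=delta((p,Rz*R.from_matrix(np.diag([1,-1,-1.]))),(p,q))[1]
    print('t %.2f tip(case mm)'%s['t'],c,'rot',rel,'F case',Rz.inv().apply(s['force']),'q',np.round(s['q'],2),'gap',round(s['finger_gap'],3))
def contact(phi,th,r,rodx=-69,gap=0,half=11):
    f,a=np.radians([phi,th]); u=np.array([np.cos(f),np.sin(f)]); n=np.array([-np.sin(f),np.cos(f)])
    c=r*u+(2+gap)*n-half*np.array([np.cos(a),np.sin(a)])
    return pose(c[0]+rodx,c[1]+58,th)
E
python3 - <<'E'
from plan import *
tipcase(); A=now(); H=pose(-140,230,0); print(*delta(A,H))
B=contact(90,25,63,gap=30); print('pre',*delta(H,B))
W=[(contact(90,25,63,gap=30))]
for phi in range(90,-1,-5):
    th=max(0,25-(90-phi)*.5); r=63
    b=contact(phi,th,r); print(phi,th,*delta(W[-1],b)); W.append(b)
E
```

```text
t 1.20 tip(case mm) [-501.  -227.4  231.3] rot [0. 0. 8.] F case [ 0.7 -0.4 -0.1] q [-1.5  0.5  1.4  0.   1.2 -0.2] gap 1.005
[ 326.1 -275.1    1.3] [-0. -0. -8.]
pre [ -1.7  -0.  120.5] [ 0. 25. -0.]
90 25.0 [27.2  0.  12.7] [0. 0. 0.]
85 22.5 [ 8.1 -0.   2. ] [ 0.  -2.5  0. ]
80 20.0 [8.  0.  2.2] [ 0.  -2.5 -0. ]
75 17.5 [7.9 0.  2.4] [-0.  -2.5  0. ]
70 15.0 [ 7.8 -0.   2.6] [ 0.  -2.5  0. ]
65 12.5 [ 7.6 -0.   2.8] [-0.  -2.5 -0. ]
60 10.0 [ 7.5 -0.   3. ] [ 0.  -2.5 -0. ]
55 7.5 [7.3 0.  3.2] [ 0.  -2.5  0. ]
50 5.0 [ 7.2 -0.   3.4] [-0.  -2.5 -0. ]
45 2.5 [7.  0.  3.5] [ 0.  -2.5  0. ]
40 0 [ 6.8 -0.   3.7] [ 0.  -2.5  0. ]
35 0 [ 3.5 -0.   4.3] [0. 0. 0.]
30 0 [3.1 0.  4.5] [0. 0. 0.]
25 0 [2.7 0.  4.8] [0. 0. 0.]
20 0 [ 2.3 -0.   5. ] [0. 0. 0.]
15 0 [ 1.8 -0.   5.2] [0. 0. 0.]
10 0 [1.4 0.  5.3] [0. 0. 0.]
5 0 [0.9 0.  5.4] [0. 0. 0.]
0 0 [ 0.4 -0.   5.5] [0. 0. 0.]
```

Emit:
{"fn": "drive_tool", "kwargs": {
  "linear": [
    [27,-23,0],
    [27,-23,0],
    [27,-23,0],
    [27,-23,0],
    [27,-23,0],
    [27,-23,0],
    [27,-23,0],
    [27,-23,0],
    [27,-23,0],
    [27,-23,0],
    [27,-23,0],
    [27,-23,0],
    [0,0,0],
    [0,0,0]
  ],
  "rot": [
    [0,0,0],
    [0,0,0],
    [0,0,0],
    [0,0,0],
    [0,0,0],
    [0,0,0],
    [0,0,0],
    [0,0,0],
    [0,0,0],
    [0,0,0],
    [0,0,0],
    [0,0,0],
    [0,0,-4],
    [0,0,-4]
  ],
  "hand": [0,0,0,0,0,0,0,0,0,0,0,0,0,0],
  "force": 60
}}

```text
t: 2.37
tcp_pos: [0.4157, -0.2374, 0.3026]
tool_rot: [0.979, 0.204, 0.001, 0.006]
force: [0.0, -0.1, -0.4]
finger_gap: -0.003
```

```bash
python3 - <<'E'
from plan import *
print(manip.tip_reach); tipcase(); A=now(); print(*delta(A,pose(-140,230,0))); H=contact(90,25,63,gap=30); print(*delta(A,H)); 
snap('scene','s1.png')
E
```

```text
0.0726
t 2.37 tip(case mm) [-128.6    6.9  230. ] rot [-0.7 -0.   0.1] F case [-0.  -0.1 -0.4] q [-0.8  0.3  1.8 -0.   1.   0.4] gap -0.003
[-11.4   7.7   0.1] [ 0.7  0.  -0.1]
[-13.    6.3 120.6] [ 0.7 25.   0.1]
```

Emit:
{"fn": "drive_tool", "kwargs": {
  "linear": [
    [-3,2,0],
    [-3,2,0],
    [-3,2,0],
    [-3,2,0],
    [-8.5,0,18],
    [-8.5,0,18],
    [-8.5,0,18],
    [-8.5,0,18],
    [-8.5,0,18],
    [-8.5,0,18],
    [0,0,0]
  ],
  "rot": [
    [0.2,6.25,0],
    [0.2,6.25,0],
    [0.2,6.25,0],
    [0.2,6.25,0],
    [0,0,0],
    [0,0,0],
    [0,0,0],
    [0,0,0],
    [0,0,0],
    [0,0,0],
    [0,0,0]
  ],
  "hand": [0,0,0,0,0,0,0,0,0,0,0]
}}

```text
t: 3.33
tcp_pos: [0.4117, -0.2585, 0.1816]
tool_rot: [0.955, 0.192, 0.224, -0.037]
force: [0.1, 0.5, 0.9]
finger_gap: -0.002
```

```bash
python3 - <<'E'
from plan import *
tipcase(); A=now(); print(*delta(A,contact(90,25,63,gap=30))); print(*delta(A,contact(90,25,63)))
a=snap('scene','s2.png')[185:335,160:360,::-1]; b=snap('top','t2.png')[120:270,270:420,::-1]
cv2.imwrite('pics/c2.png',np.hstack([cv2.resize(a,(450,338),interpolation=2),cv2.resize(b,(338,338),interpolation=2)]))
E
```

```text
t 3.33 tip(case mm) [-108.6  -11.5  116.5] rot [-1.1 26.2  0.8] F case [0.3 0.5 0.9] q [-1.   0.6  2.   0.8  0.6 -0.5] gap -0.002
[ -0.7 -10.   -1.1] [ 1.2 -1.2 -0.5]
[ 26.2 -10.5  12.1] [ 1.2 -1.2 -0.5]
```

View pics/c2.png

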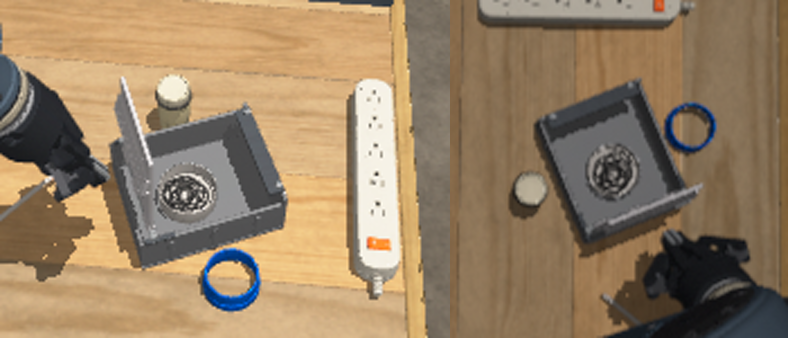

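The picture shows the shut fingers behind the flap, with the tip near (208,264) in scene. Nothing has been touched. Now I approach and start the fold.

Emit:
{"fn": "drive_tool", "kwargs": {
  "linear": [
    [0,-5,0],
    [0,-5,0],
    [6.5,0,3],
    [6.5,0,3],
    [6.5,0,3],
    [6.5,0,3],
    [4,0,1],
    [4,0,1],
    [4,0,1],
    [4,0,1],
    [4,0,1],
    [4,0,1]
  ],
  "rot": [
    [0.6,-0.6,-0.2],
    [0.6,-0.6,-0.2],
    [0,0,0],
    [0,0,0],
    [0,0,0],
    [0,0,0],
    [0,-1.2,0],
    [0,-1.2,0],
    [0,-1.2,0],
    [0,-1.2,0],
    [0,-1.2,0],
    [0,-1.2,0]
  ],
  "hand": [0,0,0,0,0,0,0,0,0,0,0,0]
}}

```text
t: 4.43
tcp_pos: [0.4645, -0.2258, 0.194]
tool_rot: [0.967, 0.204, 0.151, -0.025]
force: [-0.4, 0.3, -1.8]
finger_gap: 0.003
```

```bash
python3 - <<'E'
from plan import *
tipcase(); A=now(); 
for f,t in((80,20),(75,17.5),(70,15)): print(f,*delta(A,contact(f,t,63)))
a=snap('scene','s3.png')[205:315,180:300,::-1]
cv2.imwrite('pics/c3.png',cv2.resize(a,(480,440),interpolation=2))
E
```

```text
t 4.43 tip(case mm) [-57.3  -2.1 124.8] rot [-0.8 17.6 -0.2] F case [-0.3  0.5 -1.8] q [-0.8  0.5  1.9  0.5  0.6 -0. ] gap 0.003
80 [-18.   -1.3   3.8] [0.7 2.4 0.3]
75 [-10.   -1.3   5.9] [ 0.7 -0.1  0.3]
70 [-2.2 -1.3  8.5] [ 0.8 -2.6  0.3]
```

View pics/c3.png

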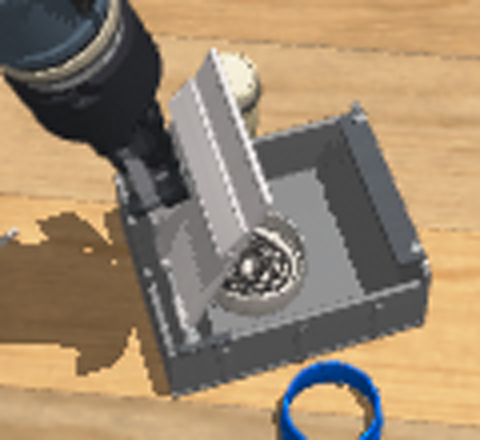

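The flap is folding to about 70°, with the tips just below its ledge at about (170,190) in the crop. They sit roughly 8 mm higher than planned, so I correct that and carry on.

Emit:
{"fn": "drive_tool", "kwargs": {
  "linear": [
    [-1,-0.5,5],
    [-1,-0.5,5],
    [3.8,0,1.8],
    [3.8,0,1.8],
    [3.8,0,1.8],
    [3.7,0,1.8],
    [3.6,0,1.9],
    [3.6,0,1.9],
    [3.6,0,2],
    [3.5,0,2]
  ],
  "rot": [
    [0.3,-1.2,0],
    [0.3,-1.2,0],
    [0,-1.25,0],
    [0,-1.25,0],
    [0,-1.25,0],
    [0,-1.25,0],
    [0,-1.25,0],
    [0,-1.25,0],
    [0,-1.25,0],
    [0,-1.25,0]
  ],
  "hand": [0,0,0,0,0,0,0,0,0,0]
}}

```text
t: 5.32
tcp_pos: [0.5, -0.2069, 0.1756]
tool_rot: [0.977, 0.21, 0.043, -0.005]
force: [-0.6, -0.9, -0.3]
finger_gap: -0.0
```

```bash
python3 - <<'E'
from plan import *
tipcase(); A=now(); 
for f,t in((60,10),(55,7.5),(50,5),(45,2.5),(40,0),(35,0),(30,0)): print(f,*delta(A,contact(f,t,63)))
a=snap('scene','s4.png')[205:315,180:300,::-1]
cv2.imwrite('pics/c4.png',cv2.resize(a,(480,440),interpolation=2))
E
```

```text
t 5.32 tip(case mm) [-32.9   1.5 103.3] rot [-0.4  4.9 -0.7] F case [-0.9 -0.6 -0.3] q [-0.6  0.6  1.8  0.1  0.7  0.4] gap -0.0
60 [-22.8   1.7  -9.5] [0.3 5.1 0.7]
55 [-15.2   1.8  -7. ] [0.3 2.6 0.7]
50 [-7.9  1.9 -4. ] [0.4 0.1 0.7]
45 [-0.9  1.9 -0.5] [ 0.4 -2.4  0.7]
40 [5.8 2.  3.5] [ 0.4 -4.9  0.7]
35 [8.9 2.  8. ] [ 0.4 -4.9  0.7]
30 [11.6  2.  12.8] [ 0.4 -4.9  0.7]
```

View pics/c4.png

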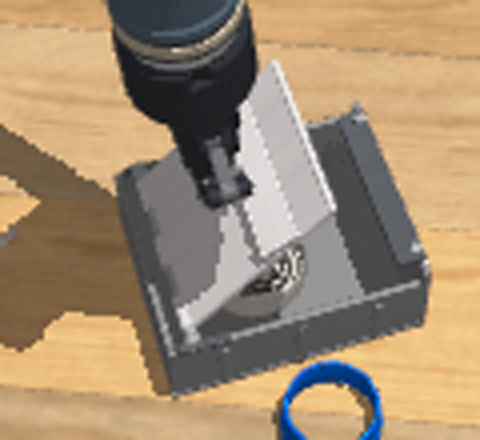

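The flap is at about 45°, with the tips on the plate just on the rod side of the ledge, at about (225,195) in the crop. I continue down.

Emit:
{"fn": "drive_tool", "kwargs": {
  "linear": [
    [3,1,2],
    [3,1,2],
    [1.7,0,2.3],
    [1.7,0,2.3],
    [1.5,0,2.4],
    [1.5,0,2.4],
    [1.3,0,2.5],
    [1.3,0,2.5],
    [1.1,0,2.6],
    [1.1,0,2.6],
    [0.9,0,2.7],
    [0.9,0,2.7],
    [0.6,0,2.8],
    [0.6,0,2.8]
  ],
  "rot": [
    [0.2,-2.4,0.3],
    [0.2,-2.4,0.3],
    [0,0,0],
    [0,0,0],
    [0,0,0],
    [0,0,0],
    [0,0,0],
    [0,0,0],
    [0,0,0],
    [0,0,0],
    [0,0,0],
    [0,0,0],
    [0,0,0],
    [0,0,0]
  ],
  "hand": [0,0,0,0,0,0,0,0,0,0,0,0,0,0]
}}

```text
t: 6.53
tcp_pos: [0.5222, -0.198, 0.1395]
tool_rot: [0.979, 0.206, 0.003, -0.001]
force: [-0.1, -0.7, 1.7]
finger_gap: 0.002
```

```bash
python3 - <<'E'
from plan import *
tipcase(); A=now(); 
for f,t in((15,0),(10,0),(5,0),(0,0)): print(f,*delta(A,contact(f,t,63)))
a=snap('scene','s5.png')[205:315,180:300,::-1]
cv2.imwrite('pics/c5.png',cv2.resize(a,(480,440),interpolation=2))
E
```

```text
t 6.53 tip(case mm) [-14.7   1.3  66.9] rot [ 0.   0.4 -0.2] F case [-0.4 -0.6  1.7] q [-0.6  0.7  1.7  0.   0.7  0.6] gap 0.002
15 [-4.4  1.2 -9.4] [-0.  -0.4  0.2]
10 [-3.   1.2 -4. ] [-0.  -0.4  0.2]
5 [-2.2  1.2  1.4] [-0.  -0.4  0.2]
0 [-1.8  1.2  6.9] [-0.  -0.4  0.2]
```

View pics/c5.png

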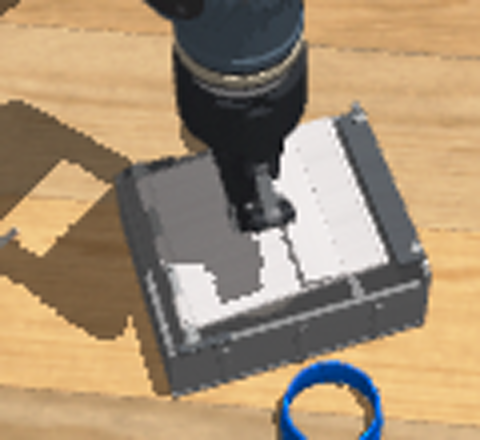

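The flap is nearly flat (about 6°), its free edge still short of the lip near (385,260) in the crop. I press straight down until it bottoms.

Emit:
{"fn": "drive_tool", "kwargs": {
  "linear": [
    [0,0,3],
    [0,0,3],
    [0,0,2],
    [0,0,2]
  ],
  "rot": [
    [0,0,0],
    [0,0,0],
    [0,0,0],
    [0,0,0]
  ],
  "hand": [0,0,0,0]
}}

```text
t: 6.92
tcp_pos: [0.5229, -0.1977, 0.1317]
tool_rot: [0.979, 0.206, 0.004, -0.001]
force: [-3.0, 2.1, 24.3]
finger_gap: 0.001
```

```bash
python3 -c "
from plan import *
tipcase()"
```

```text
t 6.92 tip(case mm) [-13.8   1.2  59.1] rot [ 0.   0.5 -0.2] F case [-1.9  3.1 24.3] q [-0.6  0.7  1.7  0.   0.7  0.6] gap 0.001
```

Emit:
{"fn": "drive_tool", "kwargs": {
  "linear": [
    [2,0,1],
    [2,0,1],
    [2,0,1],
    [2,0,1],
    [2,0,1],
    [2,0,1]
  ],
  "rot": [
    [0,0,0],
    [0,0,0],
    [0,0,0],
    [0,0,0],
    [0,0,0],
    [0,0,0]
  ],
  "hand": [0,0,0,0,0,0]
}}

```text
t: 7.42
tcp_pos: [0.5319, -0.1936, 0.1323]
tool_rot: [0.978, 0.208, 0.002, 0.0]
force: [-2.1, 0.2, 10.1]
finger_gap: -0.0
```

```bash
python3 -c "
from plan import *
tipcase()"
```

```text
t 7.42 tip(case mm) [-4.3  1.2 59.7] rot [-0.1  0.2 -0.4] F case [-1.8  1.  10.1] q [-0.6  0.7  1.7  0.   0.7  0.6] gap -0.0
```

Emit:
{"fn": "drive_tool", "kwargs": {
  "linear": [
    [2,0,1.2],
    [2,0,1.2],
    [2,0,1.2],
    [2,0,1.2],
    [2,0,1.2],
    [2,0,1.2]
  ],
  "rot": [
    [0,0,0],
    [0,0,0],
    [0,0,0],
    [0,0,0],
    [0,0,0],
    [0,0,0]
  ],
  "hand": [0,0,0,0,0,0]
}}

```text
t: 7.92
tcp_pos: [0.5403, -0.1898, 0.1322]
tool_rot: [0.978, 0.209, -0.001, 0.002]
force: [-6.1, -4.2, 12.1]
finger_gap: -0.003
```

```bash
python3 - <<'E'
from plan import *
tipcase()
a=snap('scene','s6.png')[205:315,180:300,::-1]
cv2.imwrite('pics/c6.png',cv2.resize(a,(480,440),interpolation=2))
E
```

```text
t 7.92 tip(case mm) [ 4.4  1.2 59.6] rot [-0.1 -0.2 -0.6] F case [-7.3 -1.4 12.1] q [-0.5  0.7  1.7 -0.   0.7  0.6] gap -0.003
```

View pics/c6.png

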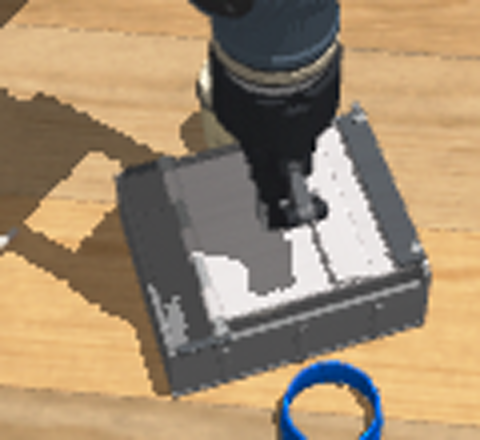

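The tips now bear on the ledge at about (300,215) in the crop, and the flap is flat and sliding, its edge reaching the lip. I keep pressing and pushing.

Emit:
{"fn": "drive_tool", "kwargs": {
  "linear": [
    [2,0,1.2],
    [2,0,1.2],
    [2,0,1.2],
    [2,0,1.2],
    [2,0,1.2],
    [2,0,1.2],
    [2,0,1.2],
    [2,0,1.2]
  ],
  "rot": [
    [0,0,0],
    [0,0,0],
    [0,0,0],
    [0,0,0],
    [0,0,0],
    [0,0,0],
    [0,0,0],
    [0,0,0]
  ],
  "hand": [0,0,0,0,0,0,0,0]
}}

```text
t: 8.63
tcp_pos: [0.5426, -0.1891, 0.1322]
tool_rot: [0.976, 0.215, -0.016, 0.003]
force: [-5.2, -2.3, 13.1]
finger_gap: -0.004
```

```bash
python3 -c "
from plan import *
tipcase()"
```

```text
t 8.63 tip(case mm) [ 4.7  1.2 59.6] rot [ 0.  -1.9 -1.2] F case [-5.7 -0.1 13.1] q [-0.5  0.7  1.7 -0.   0.8  0.7] gap -0.004
```

Emit:
{"fn": "drive_tool", "kwargs": {
  "linear": [
    [4,0,1],
    [4,0,1],
    [4,0,1],
    [4,0,1]
  ],
  "rot": [
    [0,0.5,0.3],
    [0,0.5,0.3],
    [0,0.5,0.3],
    [0,0.5,0.3]
  ],
  "hand": [0,0,0,0]
}}

```text
t: 8.97
tcp_pos: [0.5496, -0.1855, 0.132]
tool_rot: [0.978, 0.208, -0.008, -0.0]
force: [-13.5, -9.3, 12.1]
finger_gap: -0.002
```

```bash
python3 -c "
from plan import *
tipcase()"
```

```text
t 8.97 tip(case mm) [13.7  1.9 59.4] rot [ 0.2 -0.9 -0.4] F case [-16.1  -3.1  12.1] q [-0.5  0.7  1.7 -0.   0.8  0.7] gap -0.002
```

Emit:
{"fn": "drive_tool", "kwargs": {
  "linear": [
    [4,0,1],
    [4,0,1],
    [4,0,1],
    [4,0,1]
  ],
  "rot": [
    [0,0.3,0],
    [0,0.3,0],
    [0,0.3,0],
    [0,0.3,0]
  ],
  "hand": [0,0,0,0]
}}

```text
t: 9.3
tcp_pos: [0.5506, -0.1856, 0.132]
tool_rot: [0.977, 0.213, -0.015, -0.002]
force: [-9.9, -7.4, 13.9]
finger_gap: 0.0
```

```bash
python3 - <<'E'
from plan import *
tipcase()
a=snap('scene','s7.png')[205:315,180:300,::-1]
cv2.imwrite('pics/c7.png',cv2.resize(a,(480,440),interpolation=2))
E
```

```text
t 9.30 tip(case mm) [13.7  1.8 59.4] rot [ 0.5 -1.7 -1. ] F case [-12.   -2.9  13.9] q [-0.5  0.7  1.7 -0.   0.8  0.7] gap 0.0
```

View pics/c7.png

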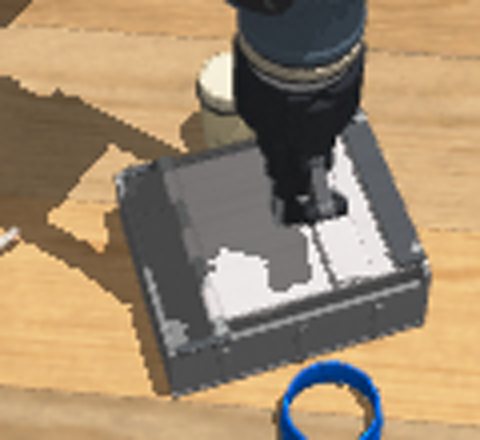

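The tips are against the ledge face (front at x≈24.7 mm, against 24.5 mm expected when home). A 12–16 N push gives no more motion, and the flap runs under the lip near (370,240). I let go by lifting straight up.

Emit:
{"fn": "drive_tool", "kwargs": {
  "linear": [
    [0,0,-4],
    [0,0,-6],
    [0,0,-10],
    [0,0,-20],
    [0,0,-25],
    [-10,0,-25],
    [-20,0,-25],
    [-30,0,-20],
    [-35,0,0],
    [-35,0,0],
    [-35,0,0],
    [-35,0,0],
    [0,0,0]
  ],
  "rot": [
    [0,0,0],
    [0,0,0],
    [0,0,0],
    [0,0,0],
    [0,0,0],
    [0,0,0],
    [0,0,0],
    [0,0,0],
    [0,0,0],
    [0,0,0],
    [0,0,0],
    [0,0,0],
    [0,0,0]
  ],
  "hand": [0,0,0,0,0,0,0,0,0,0,0,0,0]
}}

```text
t: 10.43
tcp_pos: [0.3714, -0.2695, 0.2834]
tool_rot: [0.976, 0.218, -0.012, 0.001]
force: [-0.5, 0.8, -0.4]
finger_gap: -0.006
```

```bash
python3 - <<'E'
from plan import *
from fit import w
tipcase()
p=P; A=[]
for n,(r0,r1,c0,c1) in(('scene',(205,315,180,300)),('top',(135,240,290,395))):
    im=snap(n,n[0]+'8.png')[:,:,::-1].copy()
    for l in('ledge','flap_edge','lip_edge','cartridge_0','cap_3'): print(n,l,[(np.round(x['at'],1),round(x['score'],2)) for x in cams.spot_point(l,n)[:2]])
    for c in(6,19.5): print(c,'ledge',proj(n,w(p,(5+c,0,60)))[0],'rod',proj(n,[w(p,(-70+c,y,60)) for y in(58,-58)]).round(1).tolist())
    A.append(cv2.resize(im[r0:r1,c0:c1],(400,400),interpolation=2))
cv2.imwrite('pics/c8.png',np.hstack(A))
E
```

```text
t 10.43 tip(case mm) [-183.8342   -3.8279  210.8527] rot [ 0.1343 -1.4068 -1.5777] F case [-0.1151  0.8748 -0.3659] q [-0.86  0.34  1.85 -0.03  0.96  0.29] gap -0.006
scene ledge []
scene flap_edge [(array([275.8, 254.1]), 0.95)]
scene lip_edge [(array([270.8, 252.2]), 0.93)]
scene cartridge_0 [(array([224.5, 151.4]), 0.71), (array([236.6, 238.8]), 0.59)]
scene cap_3 [(array([262.9, 311.8]), 0.7)]
6 ledge [250.5552 259.0523] rod [[216.4, 248.7], [228.7, 286.6]]
19.5 ledge [255.5413 257.6506] rod [[221.4, 247.4], [234.0, 285.0]]
top ledge [(array([342.1, 182.2]), 0.94)]
top flap_edge []
top lip_edge [(array([333.5, 169.5]), 0.61)]
top cartridge_0 [(array([301.5, 202.6]), 0.72), (array([180.4, 232.2]), 0.55)]
top cap_3 [(array([371.1, 179.2]), 0.63)]
6 ledge [341.2296 187.1777] rod [[332.7, 219.5], [370.6, 203.9]]
19.5 ledge [339.3564 182.7882] rod [[330.9, 215.1], [368.7, 199.5]]
```

View pics/c8.png

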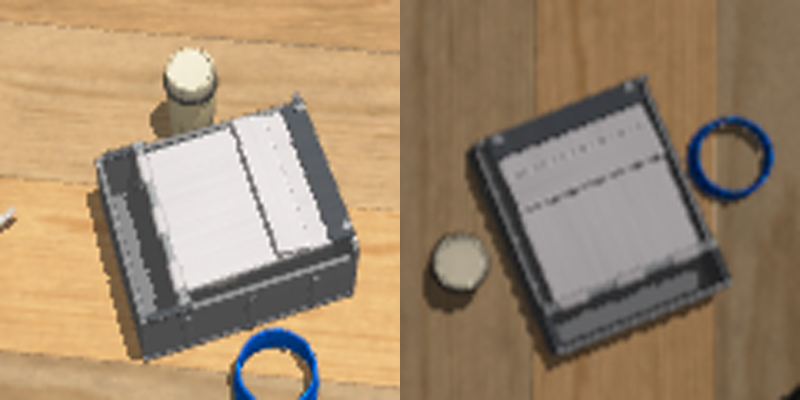

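The flap stays shut on its own: it lies flat with its edge out of sight under the lip, and the cartridge and cap have not moved. The picture puts the carriage at about 18 ± 2 mm, so I make one light push on the ledge to confirm it is fully home.

```bash
python3 - <<'E'
from plan import *
A=now(); B=pose(6,100,0); C=pose(6,64.5,0); print(*delta(A,pose(6,210,0)),*delta(A,B),*delta(B,C))
E
```

```text
[183.6   1.4  -4. ] [-0.1  1.3  1.9] [186.    1.5 105.9] [-0.1  1.3  1.9] [ 0.   0.  35.5] [0. 0. 0.]
```

Emit:
{"fn": "drive_tool", "kwargs": {
  "linear": [
    [20,0,0],
    [20,0,0],
    [20,0,0],
    [20,0,0],
    [20,0,0],
    [20,0,0],
    [20,0,10],
    [20,0,20],
    [8,0,25],
    [4,0,25],
    [0,0,15],
    [0,0,5],
    [0,0,0]
  ],
  "rot": [
    [0,0.6,1],
    [0,0.6,1],
    [0,0,0],
    [0,0,0],
    [0,0,0],
    [0,0,0],
    [0,0,0],
    [0,0,0],
    [0,0,0],
    [0,0,0],
    [0,0,0],
    [0,0,0],
    [0,0,0]
  ],
  "hand": [0,0,0,0,0,0,0,0,0,0,0,0,0]
}}

```text
t: 12.12
tcp_pos: [0.5451, -0.1939, 0.1775]
tool_rot: [0.979, 0.204, 0.002, 0.001]
force: [0.6, 0.5, 0.7]
finger_gap: 0.0
```

```bash
python3 -c "
from plan import *
tipcase(); print(*delta(now(),pose(6,64.5,0)))"
```

```text
t 12.12 tip(case mm) [  7.6  -4.4 104.9] rot [-0.2  0.2  0. ] F case [0.8 0.2 0.7] q [-0.5  0.6  1.7  0.   0.8  0.6] gap 0.0
[-1.5 -4.4 40.4] [ 0.2 -0.2 -0. ]
```

Now down to about z = 63 mm just behind the ledge, then push.

Emit:
{"fn": "drive_tool", "kwargs": {
  "linear": [
    [-1.5,-2,12],
    [-1.5,-2,12],
    [0,0,10],
    [0,0,5],
    [0,0,1],
    [2,0,0.5],
    [2,0,0.5],
    [3,0,0.5],
    [4,0,0.5],
    [4,0,0.5],
    [5,0,0.5],
    [5,0,0.5]
  ],
  "rot": [
    [0,0,0],
    [0,0,0],
    [0,0,0],
    [0,0,0],
    [0,0,0],
    [0,0,0],
    [0,0,0],
    [0,0,0],
    [0,0,0],
    [0,0,0],
    [0,0,0],
    [0,0,0]
  ],
  "hand": [0,0,0,0,0,0,0,0,0,0,0,0]
}}

```text
t: 13.12
tcp_pos: [0.5531, -0.1898, 0.1363]
tool_rot: [0.978, 0.21, -0.015, 0.004]
force: [-12.2, -10.2, 7.6]
finger_gap: 0.001
```

```bash
python3 -c "
from plan import *
tipcase()"
```

```text
t 13.12 tip(case mm) [14.1 -3.8 63.7] rot [-0.1 -1.8 -0.7] F case [-15.2  -4.5   7.6] q [-0.5  0.7  1.6 -0.   0.8  0.7] gap 0.001
```

The tips stopped at the same place (14.1 mm against 13.7 mm before, 15 N, light press), so the carriage is at its end stop. I retreat for a final check.

Emit:
{"fn": "drive_tool", "kwargs": {
  "linear": [
    [0,0,-4],
    [0,0,-6],
    [0,0,-10],
    [0,0,-20],
    [0,0,-25],
    [-10,0,-25],
    [-20,0,-25],
    [-30,0,-20],
    [-35,0,0],
    [-35,0,0],
    [-35,0,0],
    [-20,0,0],
    [0,0,0],
    [0,0,0]
  ],
  "rot": [
    [0,0,0],
    [0,0,0],
    [0,0,0],
    [0,0,0],
    [0,0,0],
    [0,0,0],
    [0,0,0],
    [0,0,0],
    [0,0,0],
    [0,0,0],
    [0,0,0],
    [0,0,0],
    [0,0,0],
    [0,0,0]
  ],
  "hand": [0,0,0,0,0,0,0,0,0,0,0,0,0,0]
}}

```text
t: 14.28
tcp_pos: [0.3922, -0.2655, 0.2978]
tool_rot: [0.977, 0.214, -0.003, 0.016]
force: [0.7, 0.5, 0.7]
finger_gap: 0.002
```

```bash
python3 - <<'E'
from plan import *
tipcase(); A=[]
for n,(r0,r1,c0,c1) in(('scene',(205,315,180,300)),('top',(135,240,290,395))):
    im=snap(n,n[0]+'9.png')[:,:,::-1]; old=cv2.imread('pics/%s8.png'%n[0])
    print(n,'mean abs diff vs previous rest, case area',np.abs(im[r0:r1,c0:c1].astype(int)-old[r0:r1,c0:c1]).mean())
    A.append(cv2.resize(im[r0:r1,c0:c1],(400,400),interpolation=2))
cv2.imwrite('pics/c9.png',np.hstack(A))
E
```

```text
t 14.28 tip(case mm) [-162.1  -10.9  225.3] rot [-1.8 -0.7 -1.1] F case [0.9 0.2 0.7] q [-0.8  0.3  1.8 -0.   1.   0.3] gap 0.002
scene mean abs diff vs previous rest, case area 2.069823232323232
top mean abs diff vs previous rest, case area 0.9306424792139077
```

View pics/c9.png

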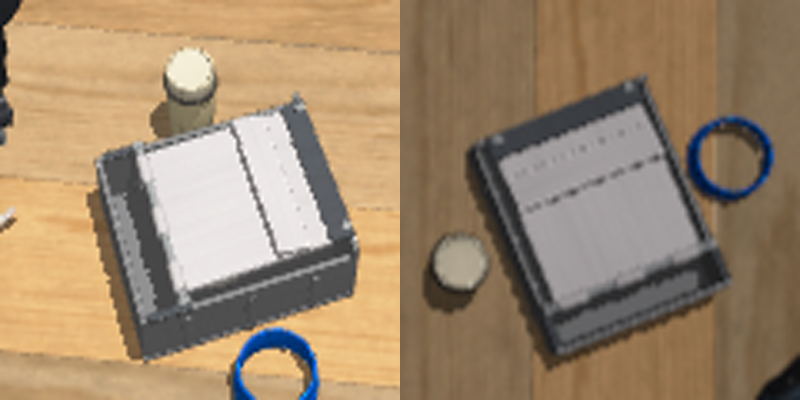

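The view is unchanged: flap shut under the lip, neighbours in place, robot clear. I hand the job in.

```bash
python3 -c "
from station import order; print(order.sign_off())"
```

```text
the job is handed in; nothing more can be done
None
```

The case is closed. With the gripper shut, I folded the flap down from behind and pressed it flat. I then slid it under the lip to its stop, let go and handed the job in at about 14 s.

**Fully home:** Two separate pushes on the ledge, of about 12–16 N, stopped at the same place (fingertips at 13.7 and 14.1 mm in case x). That matches the expected ledge position with the carriage at 19.5 mm.

**Stays shut:** In both camera views after release the flap lay flat with its free edge out of sight under the lip. After the second push and release the views showed it in the same place.

**Everything else:** The cartridge and cap beside the case are where they were, and the robot is clear of the scene.

**What disagreed:** A rough estimate from the picture put the carriage at about 18 ± 2 mm rather than 19.5 mm. I relied on the repeated hard stop, since the picture cannot resolve it more finely. The flap also slid most of the way by friction before the tips reached the ledge, but it was held flat throughout.

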